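# Find the high side of a carving blank on its centres

### The job

Slide the dial indicator by its red post all the way in to its stop, so that the sprung plunger bears on the wooden blank. Then turn the blank by the black knob until its highest side is at the plunger, with the dial needle at the very top of its swing, let go and leave it there. Work gently: do not push or pull the knob up or down on its sprung centre, do not ram the carriage, keep the fingers off plunger and needle, and leave the things lying round about alone.

Things in the scene. Friction and masses are not known exactly. Their poses are not given: they have to be found in the camera images.
- stand: Run-out stand fixed on the table; grey base 130 x 290 x 20 mm. Origin: on the table under the vertical spindle axis. Its y axis is the way the carriage slides home; the base reaches from y = -215 to +75 mm. At y = 52 to 76 mm stands a green column; from it a green arm 30 mm wide reaches over the blank to y = -18 mm, its top 136 mm above the table.
- blank_axis (a point): Point on the fixed spindle axis 75 mm above the table, inside the wooden blank. The blank is a rough upright cylinder 70 mm across, 45 to 109 mm above the table, fixed to the spindle 6 mm off-centre in an unknown direction: its high side is 41 mm from the axis, its low side 29 mm.
- knob_top (a point): Centre of the top face of the black round driving knob, on the spindle axis: 36 mm across, 34 mm tall, 184 mm above the table (its underside 150 mm). The knob turns the blank with it. Free all round and above for a grasp from above; 14 mm of free height between knob and green arm.
- post_top (a point): Centre of the top face of the red post at the outer end of the indicator carriage, 115 mm above the table: 24 mm along the stand's x, 16 mm along the stand's y, clear on all sides down to 50 mm above the table, 16 mm from the dial case. It lies 150 mm from the spindle axis when the carriage is home.
- dial_centre (a point): Middle of the white dial face that looks up, on the carriage, 116 mm above the table; dial case 62 mm across. A red needle 20 mm long turns on it.
- plunger_tip (a point): Foremost point of the brass ball (10 mm across) on the indicator's plunger, 75 mm above the table. The plunger points along the stand's +y at the spindle axis. When it touches the blank it follows the blank's side, from about 28.4 mm from the spindle axis (low side, pressed in a little) to 40.4 mm (high side).
- carriage (a joint): Slide of the indicator carriage on its track, m: 0 fully back, grows towards the spindle, 0.040 at the hard stop (home). Stiff: about 6 N of friction hold it where it is left; near home the plunger adds 2 to 4 N.
- plunger (a joint): Travel of the sprung plunger into the indicator, m: 0 free, grows as the blank pushes it in; with the carriage home about 0.0024 at the blank's low side and 0.0144 at its high side, once up and down a turn, as the cosine of the angle from the high side. Spring 150 N/m with 1.5 N preload.
- needle (a joint): Angle of the red dial needle, rad, clockwise seen from above: 250 rad per metre of plunger travel, so with the carriage home it swings between about 0.6 (low side) and 3.6 (high side) once a turn of the blank. At 0 it points along the stand's +y.
- spindle (a joint): Angle of knob and blank about the vertical axis, rad, counter-clockwise seen from above. Turns freely through several turns either way against about 0.06 N m of friction, and stays where it is left. The angle at which the high side meets the plunger differs every time.
- centre (a joint): Vertical float of the sprung centre that carries the knob and blank, m, up positive, 0 at rest, 2500 N/m. More than 5 mm up or down and the blank comes off its centres.
- plaque: Bystander: bamboo plaque 75 x 45 x 10 mm on the green mat; origin at the centre of its underside.
- gouge: Bystander: carving knife with black handle, 170 x 14 x 14 mm, on the green mat; origin underneath, long axis x.
- wedge_block: Bystander: wooden block 90 x 50 x 35 mm; origin at the centre of its underside.
- pencil: Bystander: red pencil 160 x 8 x 8 mm; origin underneath at mid-length, long axis x.

How it is judged:
By the outcome, as a careful person would: the job done as asked, in the order asked, and still so for the second after the job is handed in, with the robot touching nothing.
It also fails if it takes over 64 s, if anything falls off the work surface, if the arm or the gripper's body presses on something with over 40 N, if the wrist force passes 120 N, or if a joint passes its speed limit or range.

### The arm

A 6-joint arm with a two-finger parallel gripper is mounted at the origin on the work surface. World frame = base frame: x ahead of the robot, y to its left, z up, the work surface at z = 0. Lengths are in mm, angles in rad, forces in N, time in s.
With the tool pointing down it reaches from about 400 to 925 mm from the base axis. Payload 12.5 kg.
Tool frame: the origin (TCP) lies where the fingers leave the gripper's body, on its centre line; the fingertips stand 78 mm ahead of it and the grasp point (between the pads) lies 59 mm ahead of it (env.tip_extent is the distance from the TCP to the fingertips, in mm); z points along the fingers, y is the direction in which the jaws open and shut (so a half turn about z gives the same grasp; the last joint's range is limited). The gripper opens to 95 mm and grips with 3 to 60 N. Pads are 20 mm wide; open, the fingers measure 119 mm over their backs; the gripper's body (75 mm by 180 mm) begins 59 mm behind the grasp point.
Start: joints at [1.087, 0.491, 1.559, -0, 1.092, -0.106], TCP at [230.529, 580.942, 292.261] pointing down, gripper open.
Joint ranges: [-3.1, 3.1], [-0.84, 2.19], [0.05, 2.79], [-1.13, 4.28], [0.06, 2.93], [-2.69, 2.69]. Speed limits (rad/s): [2.22, 2.22, 2.79, 3.14, 3.14, 3.14].

### API

Orientations are given as [roll, pitch, yaw] about the fixed x, y, z axes, in that order (R = Rz(yaw) Ry(pitch) Rx(roll)).
In Python, from cell import env gives the robot as it stands. The module is installed in compiled form; this text tells all that it offers.
- The arm moves only by the tool play_rows, never from a script. Its argument "targets" is a list of rows, each an object with "linear": the shift along the tool's x, y, z in mm, a list of three; "turn": the turn about the tool's z in rad. A call has 1 to 20 rows; each row is the pose to reach, as a shift and turn from the pose commanded when the call began, along the tool's axes at that moment; what a row does not reach only later rows make up. A row lasts 1/8 s, in which the tool goes at most 62.5 mm and 10.7 degrees, less where a joint would pass 70% of its speed; a pose out of reach is approached as far as the arm can. A call with a gripper value outside its range is refused whole. "hand" is the finger opening in mm, from 0 to 95.1, set as the call begins (left out, the last holds). The fingers move at their own pace and stop on an object; the grip force is fixed at half the most. Time passes only in rows, so rows that repeat a pose let the fingers close. It gives the time, the measured TCP pose, the force and the opening at its end, in the units of the state.
- env.state(): the state, without advancing time (a new reading comes with each control period).
- env.read_camera(name): name is "side" or "top"; returns (picture, depth): 420x560x3 uint8, red, green, blue; 420x560 float32, mm along the optical axis (not along the pixel's ray), 0 where there is no reading.
- env.camera_params(name): a dict with "fx", "fy", "cx", "cy" (pixels), "R" (3x3) and "t" (3): a world point X has camera coordinates R X + t. Camera axes: x right, y down, z forward; pixel columns grow to the right and rows downward; lengths in mm; the calibration is good to about 2 mm. A picture is of the moment at which its call begins. camera_params takes no time and is no camera call.
- env.job_done(): hands the job in, once; it reports no verdict.
The state is a dict: "t": time; "joints": joint angles; "qvel": joint speeds; "tau": joint torques, N m; "eef_pos": TCP position; "tcp_rot": TCP orientation; "ft_force": force on the tool from outside, world axes, zero at the start; "moment": the same for the moment, N m; "opening": opening from 0.0 (shut) to 1.0 (fully open).
Only numpy, scipy, OpenCV 4.12 (cv2) and the standard library are available. Lean on these libraries where they do the work, as an engineer would, in place of code of your own. Each camera call takes 0.05 s, during which the arm holds its last target.

## Working session

There is one attempt and no reset: what is moved stays moved. The work goes in short steps, Python scripts to look and compute and a tool call to move; the robot and the scene stay as the last step left them, time stands still between calls to the robot, and variables do not carry over. Pictures are saved under pics/ and viewed, and the job is handed in when it is done.

Besides the shell and the picture viewer there is one more tool, called by a JSON object that holds its "method" and its "body". play_rows: Moves the arm, as the interface text tells. Its arguments: {"type":"object","properties":{"targets":{"type":"array","items":{"type":"object","properties":{"linear":{"type":"array","items":{"type":"number"}},"turn":{"type":"number"}}}},"hand":{"type":"number"}},"required":["targets"]}

```bash
mkdir -p pics; cat > h.py <<'E'
from cell import env
import numpy as np, cv2
def snap(name,fn):
    p,d=env.read_camera(name); cv2.imwrite('pics/'+fn+'.png',p[:,:,::-1]); np.save('pics/'+fn+'.npy',d); return p,d
def unproj(name,u,v,z=None,depth=None):
    c=env.camera_params(name); R=np.array(c['R']);t=np.array(c['t'])
    r=np.array([(u-c['cx'])/c['fx'],(v-c['cy'])/c['fy'],1.0])
    C=-R.T@t; w=R.T@r
    s=depth if depth is not None else (z-C[2])/w[2]
    return C+s*w
def proj(name,X):
    c=env.camera_params(name); x=np.array(c['R'])@np.array(X)+np.array(c['t'])
    return c['fx']*x[0]/x[2]+c['cx'],c['fy']*x[1]/x[2]+c['cy']
E
python3 - <<'E'
from h import *
snap('top','t0');snap('side','s0')
s=env.state();print(s)
for n in('top','side'):print(env.camera_params(n))
E
```

```text
{'t': 0.1, 'joints': array([ 1.08739794e+00,  4.91466916e-01,  1.55937101e+00, -1.46537206e-05,
        1.09171248e+00, -1.05593514e-01]), 'qvel': array([-0.0005532 , -0.00216172, -0.00284198, -0.00141277,  0.00246744,
       -0.00187682]), 'tau': array([ 1.52986191e-03, -6.13610458e+01, -2.58602482e+01,  6.93470333e-02,
        4.70046618e-02, -4.97129497e-05]), 'eef_pos': array([230.46437393, 580.81038956, 291.74628461]), 'tcp_rot': array([-3.14063886e+00, -8.80198434e-05,  2.76379450e+00]), 'ft_force': array([-0.27012966,  0.12202276,  0.65981933]), 'moment': array([-0.00090704, -0.02132232, -0.02560935]), 'opening': 0.9993873454005127}
{'fx': 502.1349263142422, 'fy': 502.1349263142422, 'cx': 276.0409753738533, 'cy': 200.1800462354674, 'R': array([[ 0.01754129, -0.99984207,  0.00285353],
       [-0.99732533, -0.01769953, -0.07091476],
       [ 0.07095407, -0.00160196, -0.9974783 ]]), 't': array([ -41.39601229,  552.43770309, 1292.75462907])}
{'fx': 523.4630314616139, 'fy': 523.4630314616139, 'cx': 282.49593767241606, 'cy': 206.5390239219018, 'R': array([[-0.99277592, -0.11984323,  0.00579334],
       [-0.08491368,  0.66766804, -0.73960061],
       [ 0.0847681 , -0.73474961, -0.67302108]]), 't': array([ 550.01939879,  144.11844177, 1390.15949056])}
```

View pics/t0.png

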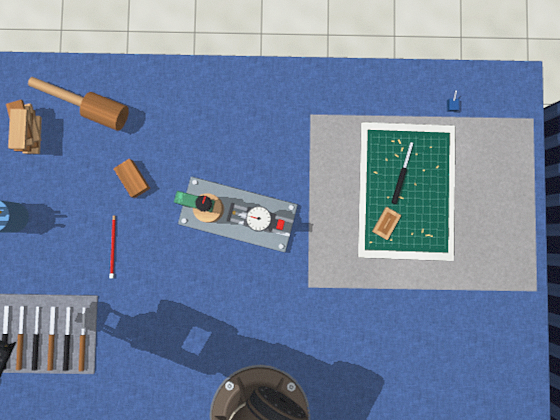

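View pics/s0.png

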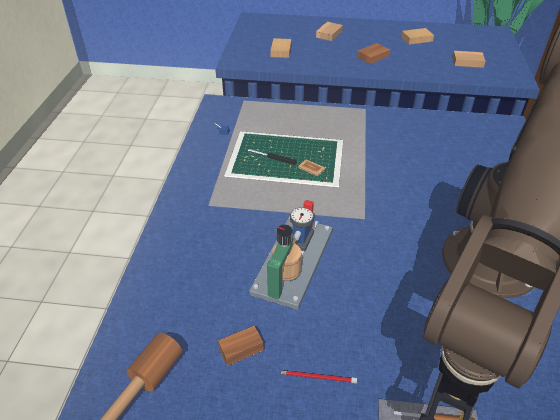

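The top view shows the stand with the knob near (205,203), the dial near (259,218) and the post near (283,226). The pencil, wedge block, plaque and knife are all clear of it. I'll enlarge the stand next.

```bash
python3 - <<'E'
import cv2
a=cv2.imread('pics/t0.png')[165:265,165:315]
b=cv2.resize(a,None,fx=5,fy=5,interpolation=cv2.INTER_CUBIC);cv2.imwrite('pics/t0z.png',b)
a=cv2.imread('pics/s0.png')[190:310,240:345]
b=cv2.resize(a,None,fx=5,fy=5,interpolation=cv2.INTER_CUBIC);cv2.imwrite('pics/s0z.png',b)
E
```

```text
(no output)
```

View pics/t0z.png

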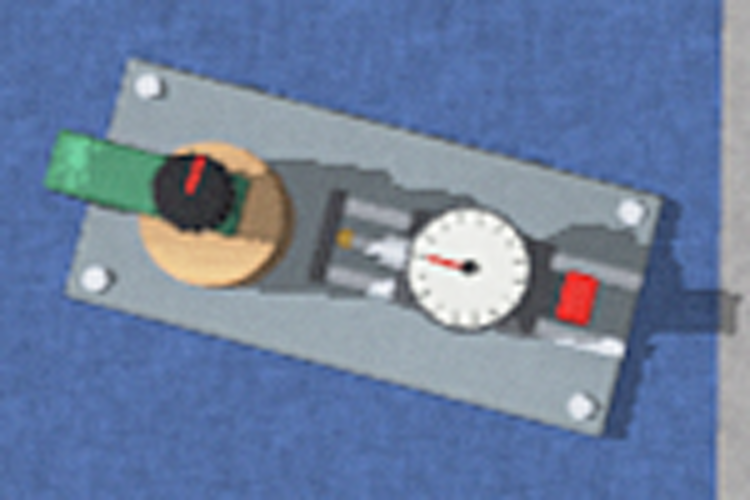

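View pics/s0z.png

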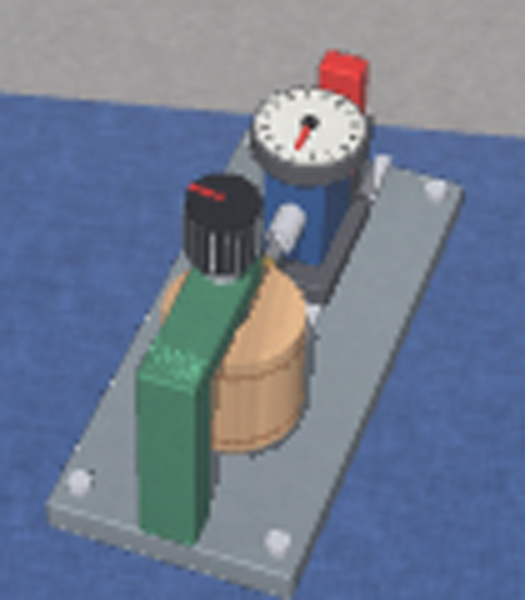

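```bash
cat > fit.py <<'E'
from h import *
from scipy.optimize import least_squares
o=lambda x,y:((x+.5)/5-.5+165,(y+.5)/5-.5+165)
os=lambda x,y:((x+.5)/5-.5+240,(y+.5)/5-.5+190)
P=[((65,75,20),o(130,58),'top'),((65,-215,20),o(662,195),'top'),((-65,-215,20),o(603,437),'top'),((-65,75,20),o(66,296),'top'),((0,0,184),o(194,192),'top'),
((0,0,184),os(224,201),'side'),((65,75,20),os(50,500),'side'),((-65,75,20),os(292,577),'side'),((-65,-215,20),os(463,186),'side')]
def W(p,X):
    c,s=np.cos(p[2]),np.sin(p[2]); return np.array([p[0]+c*X[0]-s*X[1],p[1]+s*X[0]+c*X[1],X[2]])
def res(p): return np.concatenate([np.array(proj(n,W(p,X)))-uv for X,uv,n in P])
r=least_squares(res,[560,100,0],loss='soft_l1',x_scale=[1,1,.01]);p=r.x
print(p,res(p).reshape(-1,2).round(2).tolist())
np.save('stand.npy',p)
def loc(w): 
    d=w[:2]-p[:2];c,s=np.cos(p[2]),np.sin(p[2]);return c*d[0]+s*d[1],-s*d[0]+c*d[1]
print('dial',loc(unproj('top',*o(470,268),z=116)),'side',loc(unproj('side',*os(311,123),z=116)))
print('post',loc(unproj('top',*o(578,298),z=115)))
print('blank',loc(unproj('top',*o(217,215),z=109)))
print('knobtop',loc(unproj('top',*o(194,192),z=184)),loc(unproj('side',*os(224,201),z=184)))
print('post home/back world',W(p,(0,-150,115)),W(p,(0,-190,115)))
print(env.state()['eef_pos'])
E
python3 fit.py
```

```text
[ 5.32952847e+02  1.35376647e+02 -2.37679598e-01] [[0.16, -0.64], [0.9, -0.15], [0.2, -0.16], [-0.23, -0.21], [-0.43, -0.43], [0.58, -0.3], [-0.6, 0.75], [0.96, 0.58], [1.02, -0.54]]
dial (np.float64(-0.6641948598685126), np.float64(-129.30902331198126)) side (np.float64(2.039594159201563), np.float64(-132.3056619123046))
post (np.float64(-1.476439007193484), np.float64(-183.4347702407584))
blank (np.float64(-6.631394329890859), np.float64(-3.41083696949766))
knobtop (np.float64(-0.6964346124225977), np.float64(-1.1983860223175609)) (np.float64(0.9193351671034895), np.float64(1.4035354611279067))
post home/back world [497.63563253 -10.40639213 115.        ] [488.21770878 -49.28186913 115.        ]
[230.46437393 580.81038956 291.74628461]
```

```bash
cat >> h.py <<'E'
def plan(target,yaw=None,x=True):
    s=env.state(); p=s['eef_pos']; y0=s['tcp_rot'][2]
    d=np.array(target)-p
    c,sn=np.cos(y0),np.sin(y0)
    lin=[c*d[0]+sn*d[1], sn*d[0]-c*d[1], -d[2]]
    t=None if yaw is None else -((yaw-y0+np.pi/2)%np.pi-np.pi/2)
    print('lin',np.round(lin,1),'turn',t,'from',np.round(p,1),round(y0,3),'F',np.round(s['ft_force'],1),'t',s['t'],'op',s['opening'],'j',np.round(s['joints'],2))
def stand(X):
    p=np.load('stand.npy');c,s=np.cos(p[2]),np.sin(p[2]); return np.array([p[0]+c*X[0]-s*X[1],p[1]+s*X[0]+c*X[1],X[2]])
E
python3 - <<'E'
from h import *
plan(stand((0,-184,292)),-.2377+np.pi/2)
E
```

```text
lin [-4.712e+02 -4.846e+02 -3.000e-01] turn 1.4306981773502716 from [230.5 580.8 291.7] 2.764 F [-0.3  0.1  0.7] t 0.1 op 0.9993873454005127 j [ 1.09  0.49  1.56 -0.    1.09 -0.11]
```

{"method": "play_rows", "body": {"targets": [{"linear": [-20, -20, 0], "turn": 0.06}, {"linear": [-50, -52, 0], "turn": 0.15}, {"linear": [-85, -88, 0], "turn": 0.26}, {"linear": [-120, -124, 0], "turn": 0.37}, {"linear": [-155, -160, 0], "turn": 0.48}, {"linear": [-190, -196, 0], "turn": 0.58}, {"linear": [-225, -232, 0], "turn": 0.69}, {"linear": [-260, -268, 0], "turn": 0.8}, {"linear": [-295, -304, 0], "turn": 0.9}, {"linear": [-330, -340, 0], "turn": 1.01}, {"linear": [-365, -376, 0], "turn": 1.12}, {"linear": [-400, -412, 0], "turn": 1.22}, {"linear": [-435, -448, 0], "turn": 1.33}, {"linear": [-460, -474, 0], "turn": 1.4}, {"linear": [-471, -485, 0], "turn": 1.43}, {"linear": [-471, -485, 0], "turn": 1.43}, {"linear": [-471, -485, 0], "turn": 1.43}]}}

```text
t: 2.22
eef_pos: [489.0, -42.6, 292.2]
tcp_rot: [-3.141, -0.0, 1.336]
ft_force: [0.2, 0.4, -0.2]
opening: 1.001
```

```bash
python3 - <<'E'
from h import *
plan(stand((0,-184,153)),-.2377+np.pi/2)
snap('side','s1')
a=cv2.imread('pics/s1.png')[60:330,180:480]
cv2.imwrite('pics/s1z.png',cv2.resize(a,None,fx=2,fy=2,interpolation=cv2.INTER_CUBIC))
E
```

```text
lin [ -0.7   0.9 139.2] turn 0.0024456256595681847 from [489.  -42.6 292.2] 1.336 F [ 0.2  0.4 -0.2] t 2.225 op 1.000860529297264 j [-0.22  0.3   1.88  0.    0.96  0.01]
```

View pics/s1z.png

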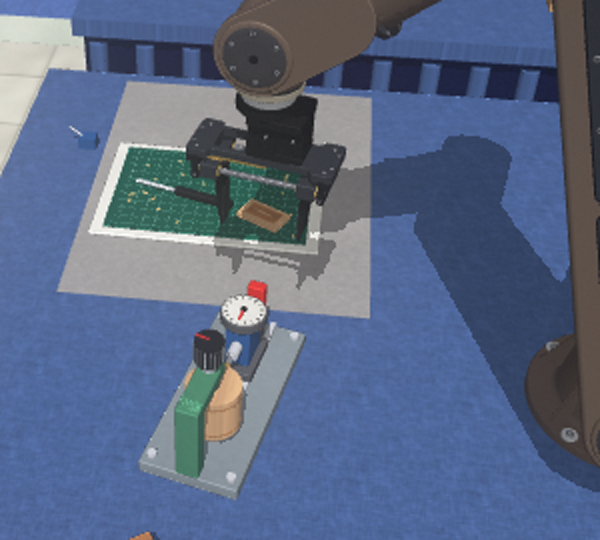

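The side view shows the jaws straddling the post along stand x, directly above it. I'll descend.

{"method": "play_rows", "body": {"targets": [{"linear": [-1, 1, 20]}, {"linear": [-1, 1, 45]}, {"linear": [-1, 1, 70]}, {"linear": [-1, 1, 90]}, {"linear": [-1, 1, 105]}, {"linear": [-1, 1, 118]}, {"linear": [-1, 1, 129]}, {"linear": [-1, 1, 137]}, {"linear": [-1, 1, 139]}, {"linear": [-1, 1, 139]}]}}

```text
validation failed for argument at $.ta...
```

```bash
python3 - <<'E'
from h import *
snap('side','s2');snap('top','t2')
a=cv2.imread('pics/s2.png')[130:310,230:380]
a=cv2.resize(a,None,fx=3,fy=3,interpolation=cv2.INTER_CUBIC)
b=cv2.imread('pics/t2.png')[165:265,165:315]
cv2.imwrite('pics/s2z.png',a);cv2.imwrite('pics/t2z.png',cv2.resize(b,None,fx=5,fy=5,interpolation=cv2.INTER_CUBIC))
E
```

```text
(no output)
```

View pics/s2z.png

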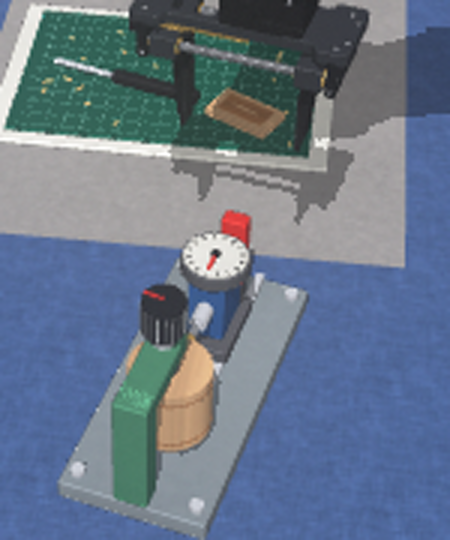

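View pics/t2z.png

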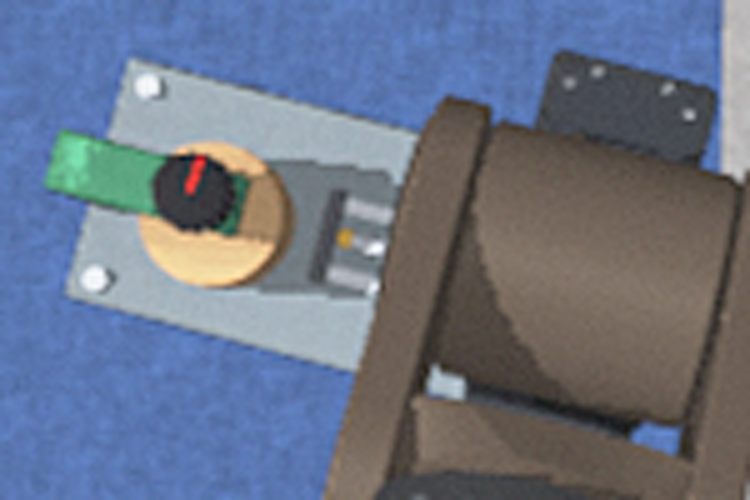

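The call was refused because it had no "turn" values, so nothing moved. I'll send it again with them.

{"method": "play_rows", "body": {"targets": [{"linear": [-1, 1, 20], "turn": 0}, {"linear": [-1, 1, 45], "turn": 0}, {"linear": [-1, 1, 70], "turn": 0}, {"linear": [-1, 1, 90], "turn": 0}, {"linear": [-1, 1, 105], "turn": 0}, {"linear": [-1, 1, 118], "turn": 0}, {"linear": [-1, 1, 129], "turn": 0}, {"linear": [-1, 1, 137], "turn": 0}, {"linear": [-1, 1, 139], "turn": 0}, {"linear": [-1, 1, 139], "turn": 0}]}}

```text
t: 3.62
eef_pos: [490.3, -44.8, 153.3]
tcp_rot: [3.141, -0.0, 1.334]
ft_force: [-0.2, 0.6, -0.4]
opening: 1.002
```

```bash
python3 - <<'E'
from h import *
snap('side','s3')
a=cv2.imread('pics/s3.png')[130:310,230:380]
a=cv2.resize(a,None,fx=4,fy=4,interpolation=cv2.INTER_CUBIC)[:600]
cv2.imwrite('pics/s3z.png',a)
E
```

```text
(no output)
```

View pics/s3z.png

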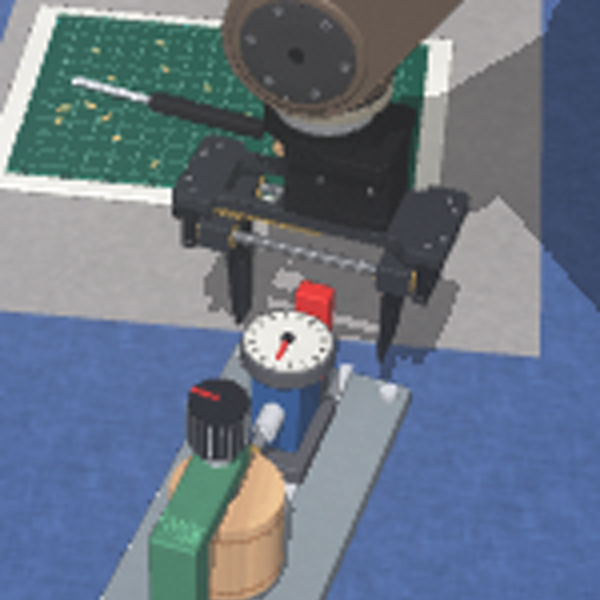

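The post is centred between the fingers (240 and 387, post at 315). I'll close on it.

{"method": "play_rows", "body": {"hand": 20, "targets": [{"linear": [0, 0, 0], "turn": 0}, {"linear": [0, 0, 0], "turn": 0}, {"linear": [0, 0, 0], "turn": 0}, {"linear": [0, 0, 0], "turn": 0}, {"linear": [0, 0, 0], "turn": 0}, {"linear": [0, 0, 0], "turn": 0}, {"linear": [0, 0, 0], "turn": 0}, {"linear": [0, 0, 0], "turn": 0}]}}

```text
t: 4.68
eef_pos: [490.3, -44.9, 153.2]
tcp_rot: [3.141, -0.0, 1.334]
ft_force: [1.4, -1.6, 1.2]
opening: 0.251
```

{"method": "play_rows", "body": {"targets": [{"linear": [1, 0, 0], "turn": 0}, {"linear": [3, 0, 0], "turn": 0}, {"linear": [5, 0, 0], "turn": 0}, {"linear": [7, 0, 0], "turn": 0}, {"linear": [9, 0, 0], "turn": 0}, {"linear": [11, 0, 0], "turn": 0}, {"linear": [13, 0, 0], "turn": 0}, {"linear": [15, 0, 0], "turn": 0}, {"linear": [17, 0, 0], "turn": 0}, {"linear": [19, 0, 0], "turn": 0}, {"linear": [21, 0, 0], "turn": 0}, {"linear": [23, 0, 0], "turn": 0}, {"linear": [25, 0, 0], "turn": 0}, {"linear": [26, 0, 0], "turn": 0}]}}

```text
t: 6.42
eef_pos: [496.4, -20.0, 153.2]
tcp_rot: [3.141, 0.001, 1.334]
ft_force: [-0.1, -8.5, -1.5]
opening: 0.251
```

```bash
python3 - <<'E'
from h import *
snap('side','s4')
plan(stand((0,-150,153)),-.2377+np.pi/2)
a=cv2.imread('pics/s4.png')[170:310,230:380]
a=cv2.resize(a,None,fx=4,fy=4,interpolation=cv2.INTER_CUBIC)[:600]
cv2.imwrite('pics/s4z.png',a)
E
```

```text
lin [ 9.5 -1.1  0.2] turn 0.0007041006022474594 from [496.5 -19.9 153.2] 1.334 F [ 1.  -5.1 -1. ] t 6.475 op 0.25347980626023603 j [-0.17  0.52  2.01 -0.    0.62  0.06]
```

View pics/s4z.png

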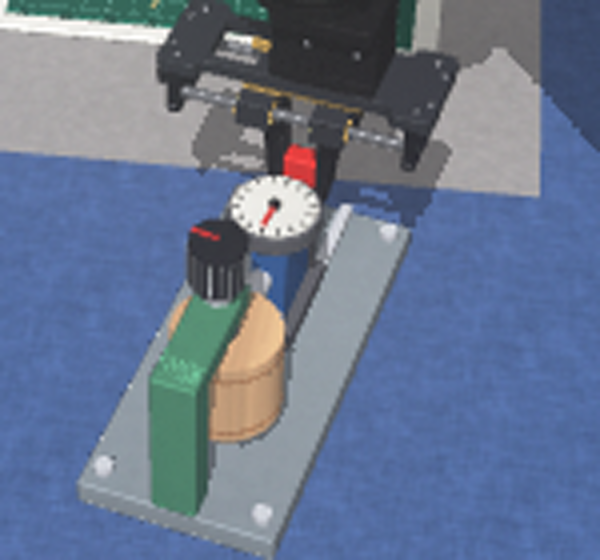

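The carriage is moving with about 8 N of friction, and the needle is still at rest. The measurement puts the stop about 8–10 mm further on, so I'll go slower.

{"method": "play_rows", "body": {"targets": [{"linear": [1, 0, 0], "turn": 0}, {"linear": [2, 0, 0], "turn": 0}, {"linear": [3, 0, 0], "turn": 0}, {"linear": [4, 0, 0], "turn": 0}, {"linear": [5, 0, 0], "turn": 0}, {"linear": [6, 0, 0], "turn": 0}]}}

```text
t: 7.22
eef_pos: [497.8, -14.4, 153.2]
tcp_rot: [3.141, 0.001, 1.334]
ft_force: [0.1, -9.5, -0.5]
opening: 0.25
```

{"method": "play_rows", "body": {"targets": [{"linear": [0.5, 0, 0], "turn": 0}, {"linear": [1, 0, 0], "turn": 0}, {"linear": [1.5, 0, 0], "turn": 0}]}}

```text
t: 7.6
eef_pos: [498.2, -12.9, 153.2]
tcp_rot: [3.141, 0.001, 1.334]
ft_force: [-0.3, -9.0, -1.0]
opening: 0.251
```

{"method": "play_rows", "body": {"targets": [{"linear": [0.5, 0, 0], "turn": 0}, {"linear": [1, 0, 0], "turn": 0}]}}

```text
t: 7.85
eef_pos: [498.4, -12.0, 153.2]
tcp_rot: [3.141, 0.001, 1.334]
ft_force: [0.3, -9.0, -1.5]
opening: 0.254
```

{"method": "play_rows", "body": {"targets": [{"linear": [0.5, 0, 0], "turn": 0}, {"linear": [1, 0, 0], "turn": 0}]}}

```text
t: 8.1
eef_pos: [498.6, -11.2, 153.3]
tcp_rot: [3.141, 0.001, 1.334]
ft_force: [-1.8, -14.4, -0.7]
opening: 0.249
```

{"method": "play_rows", "body": {"targets": [{"linear": [0.5, 0, 0], "turn": 0}, {"linear": [0.5, 0, 0], "turn": 0}]}}

```text
t: 8.35
eef_pos: [498.6, -11.1, 153.2]
tcp_rot: [3.141, 0.002, 1.334]
ft_force: [-1.4, -15.9, 0.1]
opening: 0.254
```

```bash
python3 - <<'E'
from h import *
snap('side','s5')
plan(stand((0,-150,153)),-.2377+np.pi/2)
a=cv2.imread('pics/s5.png')[170:310,230:380]
a=cv2.resize(a,None,fx=4,fy=4,interpolation=cv2.INTER_CUBIC)[:600]
cv2.imwrite('pics/s5z.png',a)
E
```

```text
lin [ 0.5 -1.1  0.3] turn 0.0006666092033638105 from [498.6 -11.1 153.3] 1.334 F [ -1.4 -15.8  -0.2] t 8.4 op 0.2501004695966831 j [-0.15  0.52  2.   -0.    0.62  0.08]
```

View pics/s5z.png

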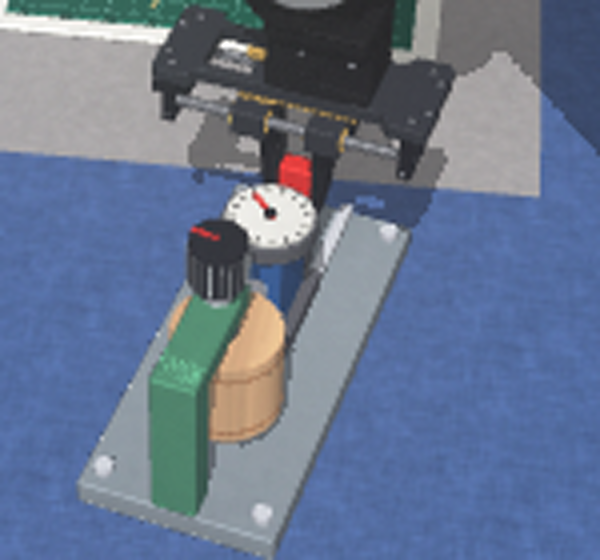

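{"method": "play_rows", "body": {"targets": [{"linear": [0.5, 0, 0], "turn": 0}, {"linear": [0.5, 0, 0], "turn": 0}]}}

```text
t: 8.65
eef_pos: [498.7, -11.0, 153.3]
tcp_rot: [3.141, 0.002, 1.334]
ft_force: [-2.6, -21.2, 1.2]
opening: 0.251
```

{"method": "play_rows", "body": {"targets": [{"linear": [-0.4, 0, 0], "turn": 0}, {"linear": [-0.8, 0, 0], "turn": 0}, {"linear": [-0.8, 0, 0], "turn": 0}]}}

```text
t: 9.02
eef_pos: [498.6, -11.1, 153.2]
tcp_rot: [3.141, 0.001, 1.334]
ft_force: [-0.4, -13.4, -0.2]
opening: 0.252
```

{"method": "play_rows", "body": {"hand": 95, "targets": [{"linear": [0, 0, 0], "turn": 0}, {"linear": [0, 0, 0], "turn": 0}, {"linear": [0, 0, 0], "turn": 0}, {"linear": [0, 0, 0], "turn": 0}, {"linear": [0, 0, 0], "turn": 0}, {"linear": [0, 0, 0], "turn": 0}, {"linear": [0, 0, 0], "turn": 0}, {"linear": [0, 0, 0], "turn": 0}]}}

```text
t: 10.02
eef_pos: [498.5, -10.1, 153.2]
tcp_rot: [-3.142, -0.0, 1.334]
ft_force: [-0.1, -0.0, -0.1]
opening: 0.987
```

{"method": "play_rows", "body": {"targets": [{"linear": [0, 0, -8], "turn": 0}, {"linear": [0, 0, -25], "turn": 0}, {"linear": [0, 0, -50], "turn": 0}, {"linear": [0, 0, -80], "turn": 0}, {"linear": [0, 0, -110], "turn": 0}, {"linear": [0, 0, -130], "turn": 0}, {"linear": [0, 0, -139], "turn": 0}, {"linear": [0, 0, -139], "turn": 0}]}}

```text
t: 11.02
eef_pos: [498.5, -10.1, 292.5]
tcp_rot: [3.141, -0.0, 1.334]
ft_force: [-0.1, 0.3, 0.2]
opening: 0.998
```

```bash
python3 - <<'E'
from h import *
snap('side','s6')
plan((533.6,135,292.3),-.2377+np.pi/2)
a=cv2.imread('pics/s6.png')[190:310,240:345]
a=cv2.resize(a,None,fx=5,fy=5,interpolation=cv2.INTER_CUBIC)[:600]
cv2.imwrite('pics/s6z.png',a)
E
```

```text
lin [149.3   0.2  -0.4] turn 0.0006692375108166004 from [498.3 -10.1 291.9] 1.334 F [-0.4 -0.1  0. ] t 11.075 op 0.997227534329529 j [-0.15  0.31  1.86  0.    0.97  0.08]
```

View pics/s6z.png

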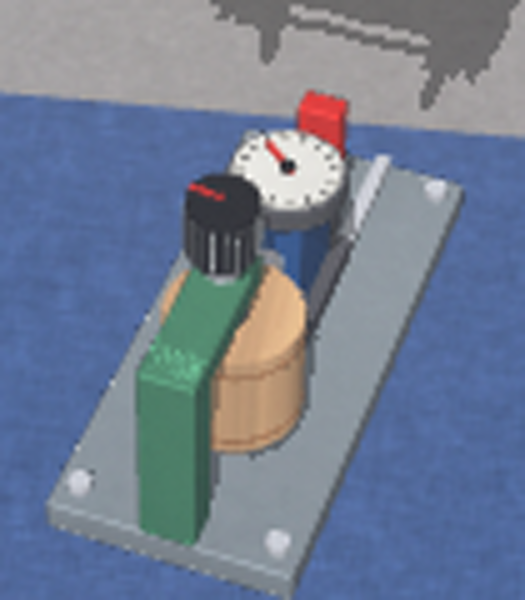

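```bash
cat >> h.py <<'E'
def loc(w):
    p=np.load('stand.npy');d=w[:2]-p[:2];c,s=np.cos(p[2]),np.sin(p[2]);return np.array([c*d[0]+s*d[1],-s*d[0]+c*d[1]])
def needle(name,img,c=None):
    # rectify dial plane to local mm grid, 4 px/mm; rows: +y up, cols: +x right
    k=6; src=[];dst=[]
    cy=-96
    for x,y in((-36,-36),(36,-36),(36,36),(-36,36)):
        src.append(proj(name,stand((x,y+cy,117)))); dst.append(((x+36)*k,(36-y)*k))
    H=cv2.getPerspectiveTransform(np.float32(src),np.float32(dst))
    im=cv2.warpPerspective(img,H,(72*k,72*k),flags=cv2.INTER_CUBIC)
    return im
E
python3 - <<'E'
from h import *
im=cv2.imread('pics/s6.png')
r=needle('side',im);cv2.imwrite('pics/n6.png',r)
E
```

```text
(no output)
```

View pics/n6.png

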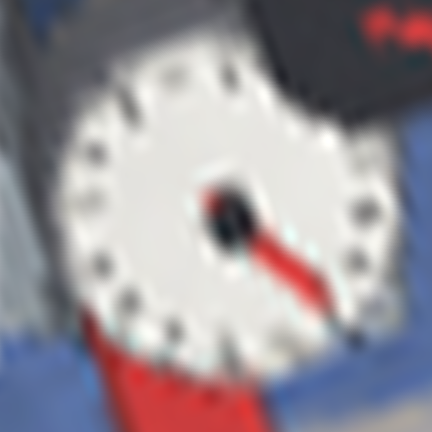

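The rectified dial puts the needle at about 2.31 rad, with its centre at (232,220) and tip at (325,305). That makes the high side about 80° away, and the blank's offset in the top view means turning it counter-clockwise. I'll move over the knob now.

{"method": "play_rows", "body": {"targets": [{"linear": [10, 0, 0], "turn": 0}, {"linear": [30, 0, 0], "turn": 0}, {"linear": [60, 0, 0], "turn": 0}, {"linear": [90, 0, 0], "turn": 0}, {"linear": [120, 0, 0], "turn": 0}, {"linear": [140, 0, 0], "turn": 0}, {"linear": [149.3, 0, 0], "turn": 0}, {"linear": [149.3, 0, 10], "turn": 0}, {"linear": [149.3, 0, 25], "turn": 0}, {"linear": [149.3, 0, 38], "turn": 0}, {"linear": [149.3, 0, 48], "turn": 0}, {"linear": [149.3, 0, 55], "turn": 0}, {"linear": [149.3, 0, 59], "turn": 0}, {"linear": [149.3, 0, 59], "turn": 0}, {"linear": [149.3, 0, 59], "turn": 0}]}}

```text
t: 12.95
eef_pos: [533.7, 135.1, 233.5]
tcp_rot: [3.141, -0.0, 1.334]
ft_force: [-0.3, -0.2, -0.1]
opening: 1.001
```

```bash
python3 - <<'E'
from h import *
snap('side','s7');snap('top','t7')
plan((533.6,135,233),-.2377+np.pi/2)
a=cv2.imread('pics/s7.png')[120:320,200:400]
b=cv2.imread('pics/t7.png')[120:320,140:340]
cv2.imwrite('pics/s7z.png',cv2.resize(np.hstack([a,b]),None,fx=2,fy=2,interpolation=cv2.INTER_CUBIC))
E
```

```text
lin [-0.1 -0.1  0.6] turn 0.0007490643173617695 from [533.7 135.1 233.6] 1.334 F [-0.   0.1 -0.4] t 13.05 op 1.0005564923332126 j [0.13 0.46 1.81 0.   0.88 0.36]
```

View pics/s7z.png

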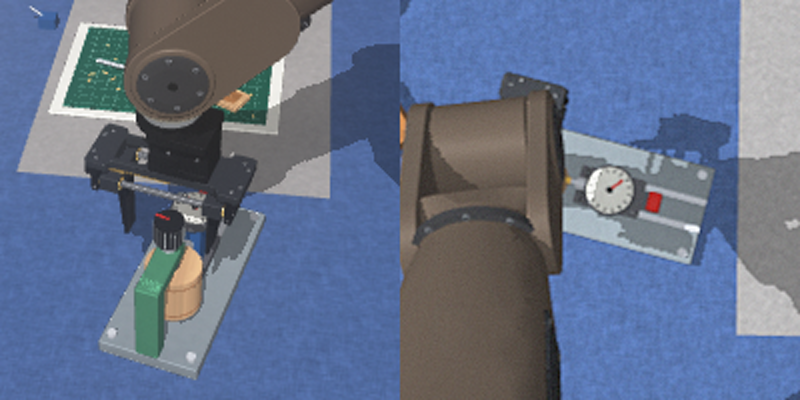

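The top camera has a clear view of the dial beside the arm, so I can read the needle while holding the knob. The knob sits between the fingers, so I'll close.

{"method": "play_rows", "body": {"hand": 33, "targets": [{"linear": [0, 0, 0], "turn": 0}, {"linear": [0, 0, 0], "turn": 0}, {"linear": [0, 0, 0], "turn": 0}, {"linear": [0, 0, 0], "turn": 0}, {"linear": [0, 0, 0], "turn": 0}, {"linear": [0, 0, 0], "turn": 0}, {"linear": [0, 0, 0], "turn": 0}, {"linear": [0, 0, 0], "turn": 0}]}}

```text
t: 14.05
eef_pos: [534.0, 134.9, 233.3]
tcp_rot: [3.141, -0.0, 1.334]
ft_force: [4.3, -0.8, -1.5]
opening: 0.373
```

```bash
python3 - <<'E'
from h import *
s=env.state();print(s['ft_force'],s['moment'],s['opening']*95.1,s['tcp_rot'])
p,d=snap('top','t8')
cv2.imwrite('pics/n8.png',needle('top',p[:,:,::-1].copy()))
E
```

```text
[ 4.2514181  -0.77682832 -1.45682621] [-0.2705763  -0.38698318 -0.0428117 ] 35.43767815356767 [ 3.14055014e+00 -2.96153425e-04  1.33373382e+00]
```

View pics/n8.png

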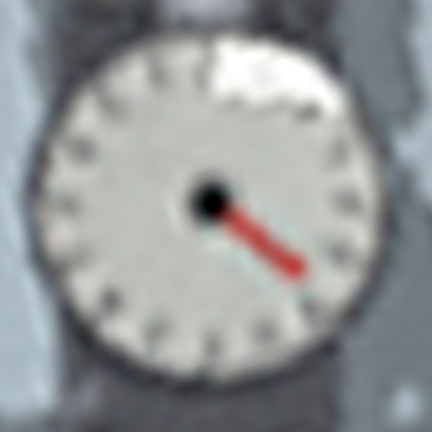

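Needle is at about 2.2 rad in the top view, with centre at (211,202) and tip at (305,271). I'll turn 1.0 rad counter-clockwise and read it again.

{"method": "play_rows", "body": {"targets": [{"linear": [0, 0.3, 0], "turn": -0.05}, {"linear": [0, 0.3, 0], "turn": -0.15}, {"linear": [0, 0.3, 0], "turn": -0.25}, {"linear": [0, 0.3, 0], "turn": -0.35}, {"linear": [0, 0.3, 0], "turn": -0.45}, {"linear": [0, 0.3, 0], "turn": -0.55}, {"linear": [0, 0.3, 0], "turn": -0.65}, {"linear": [0, 0.3, 0], "turn": -0.75}, {"linear": [0, 0.3, 0], "turn": -0.85}, {"linear": [0, 0.3, 0], "turn": -0.95}, {"linear": [0, 0.3, 0], "turn": -1.0}, {"linear": [0, 0.3, 0], "turn": -1.0}]}}

```text
t: 15.6
eef_pos: [534.5, 135.0, 233.5]
tcp_rot: [3.14, 0.001, 2.334]
ft_force: [5.6, 0.1, -0.1]
opening: 0.371
```

```bash
cat > m.py <<'E'
from h import *
import sys
s=env.state();print(s['ft_force'],s['moment'],s['opening']*95.1,s['tcp_rot'],s['joints'][5])
p,d=snap('top','t'+sys.argv[1])
cv2.imwrite('pics/n%s.png'%sys.argv[1],needle('top',p[:,:,::-1].copy()))
E
cat > ang.py <<'E'
import cv2,numpy as np,sys
for k in sys.argv[1:]:
    im=cv2.imread('pics/n%s.png'%k).astype(float)
    red=im[:,:,2]-im[:,:,1]-0
    yy,xx=np.mgrid[:432,:432]; dark=(im.max(2)<60)&(np.hypot(xx-211,yy-202)<30)
    c=np.array([xx[dark].mean(),yy[dark].mean()])
    m=(red>60)&(np.hypot(xx-c[0],yy-c[1])<140)
    w=red*m; t=np.array([(xx*w).sum(),(yy*w).sum()])/w.sum()
    d=t-c; print(k,c.round(1),t.round(1),'needle',np.arctan2(d[0],-d[1])%(2*np.pi))
E
python3 m.py 9; python3 ang.py 8 9
```

```text
[ 5.60547395  0.11308584 -0.12828929] [-0.15256206 -0.79908175  0.17670117] 35.28999807672759 [3.14016220e+00 1.08040792e-03 2.33427798e+00] -0.6358775090149212
8 [210.9 202.1] [265.6 245.1] needle 2.237289212448143
9 [210.7 202.1] [186.4 272.5] needle 3.473315963197949
```

View pics/n9.png

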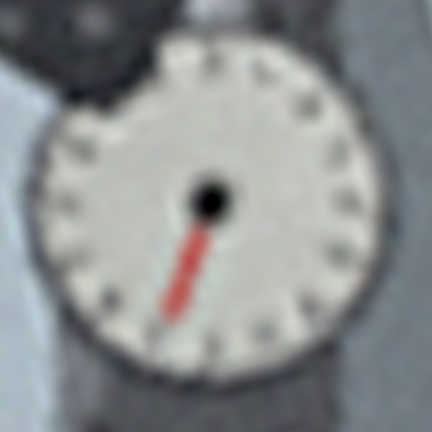

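Needle is now at 3.47 and rising. I'll turn past the top to bracket it symmetrically.

{"method": "play_rows", "body": {"targets": [{"linear": [0, 0, 0], "turn": -0.1}, {"linear": [0, 0, 0], "turn": -0.2}, {"linear": [0, 0, 0], "turn": -0.3}, {"linear": [0, 0, 0], "turn": -0.4}, {"linear": [0, 0, 0], "turn": -0.4}]}}

```text
t: 16.27
eef_pos: [534.6, 135.1, 233.5]
tcp_rot: [3.14, 0.002, 2.735]
ft_force: [5.7, 1.4, -0.6]
opening: 0.374
```

```bash
python3 m.py 10; python3 ang.py 10
```

```text
[ 5.73602139  1.42660241 -0.60531102] [ 0.00811196 -0.89353028  0.07957762] 35.57366405889882 [3.14039553e+00 1.80610693e-03 2.73497145e+00] -1.0365679798332614
10 [210.9 202.3] [177.8 263.3] needle 3.63931859239915
```

{"method": "play_rows", "body": {"targets": [{"linear": [0, 0, 0], "turn": -0.1}, {"linear": [0, 0, 0], "turn": -0.2}, {"linear": [0, 0, 0], "turn": -0.3}, {"linear": [0, 0, 0], "turn": -0.4}, {"linear": [0, 0, 0], "turn": -0.5}, {"linear": [0, 0, 0], "turn": -0.6}, {"linear": [0, 0, 0], "turn": -0.6}]}}

```text
t: 17.2
eef_pos: [534.6, 135.3, 233.6]
tcp_rot: [3.141, 0.003, -2.948]
ft_force: [6.1, 2.6, -0.6]
opening: 0.375
```

```bash
python3 m.py 11; python3 ang.py 11
```

```text
[ 6.06483452  2.62716438 -0.58056953] [ 0.35916439 -1.02939927  0.2042313 ] 35.70989859069284 [ 3.14129296e+00  2.51587901e-03 -2.94818073e+00] -1.6366319906792375
11 [211.1 201. ] [194.9 274.1] needle 3.3600483040957076
```

```bash
python3 - <<'E'
import numpy as np
from scipy.optimize import least_squares as L
t=np.array([1.334,2.334,2.735,3.335]);n=np.array([2.237,3.473,3.639,3.360])
for f in (lambda p:p[0]+1.5*np.cos(t-p[1])-n, lambda p:p[0]+p[2]*np.cos(t-p[1])-n):
    r=L(f,[2.1,2.8,1.5]);print(r.x,r.fun, 'turn',-(r.x[1]-3.335))
E
```

```text
[2.10477126 2.79616623 1.5       ] [ 0.03039612 -0.02559569 -0.03703385  0.0322328 ] turn 0.5388337730951434
[1.99728252 2.75829491 1.63018357] [-0.00174665  0.00991646 -0.0119762   0.00380639] turn 0.5767050936917952
```

{"method": "play_rows", "body": {"targets": [{"linear": [0, 0, 0], "turn": 0.1}, {"linear": [0, 0, 0], "turn": 0.2}, {"linear": [0, 0, 0], "turn": 0.3}, {"linear": [0, 0, 0], "turn": 0.4}, {"linear": [0, 0, 0], "turn": 0.5}, {"linear": [0, 0, 0], "turn": 0.6}, {"linear": [0, 0, 0], "turn": 0.7}, {"linear": [0, 0, 0], "turn": 0.8}, {"linear": [0, 0, 0], "turn": 0.9}, {"linear": [0, 0, 0], "turn": 1.0}, {"linear": [0, 0, 0], "turn": 1.1}, {"linear": [0, 0, 0], "turn": 1.1}]}}

```text
t: 18.75
eef_pos: [534.4, 135.0, 233.4]
tcp_rot: [3.14, 0.001, 2.233]
ft_force: [5.0, -1.0, -0.0]
opening: 0.374
```

```bash
python3 m.py 12; python3 ang.py 12
```

```text
[ 4.95674565 -1.03733797 -0.01109827] [-0.24207846 -0.8187321  -0.13232745] 35.55324141673007 [3.14031400e+00 6.64146805e-04 2.23301045e+00] -0.5346841752508128
12 [210.9 201.5] [194.  270.8] needle 3.380820525736582
```

The readings either side of the top are symmetric (3.381 at yaw 2.233 and 3.360 at 3.335). That puts the top at yaw of about 2.775, a turn of −0.54 from here.

{"method": "play_rows", "body": {"targets": [{"linear": [0, 0, 0], "turn": -0.1}, {"linear": [0, 0, 0], "turn": -0.2}, {"linear": [0, 0, 0], "turn": -0.3}, {"linear": [0, 0, 0], "turn": -0.4}, {"linear": [0, 0, 0], "turn": -0.48}, {"linear": [0, 0, 0], "turn": -0.54}, {"linear": [0, 0, 0], "turn": -0.54}, {"linear": [0, 0, 0], "turn": -0.54}]}}

```text
t: 19.8
eef_pos: [534.5, 135.1, 233.5]
tcp_rot: [3.14, 0.002, 2.775]
ft_force: [5.9, 1.6, -0.3]
opening: 0.373
```

```bash
python3 m.py 13; python3 ang.py 13
```

```text
[ 5.93147855  1.61110189 -0.34142672] [ 0.04507754 -0.99095501  0.13876907] 35.49231668042423 [3.14049083e+00 1.79750210e-03 2.77538376e+00] -1.0769554453751837
13 [211.1 202.1] [178.2 262.6] needle 3.639180319540194
```

View pics/n13.png

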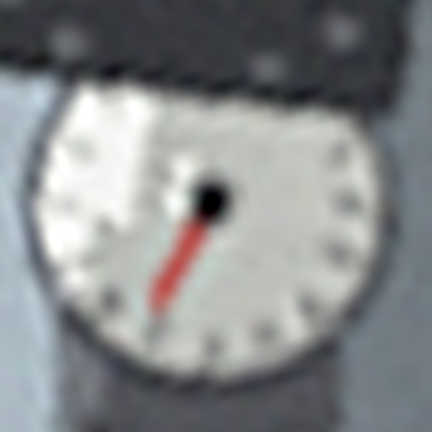

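Needle is at the maximum (3.64). I'll relieve the side load before letting go so that the release doesn't twist the knob.

{"method": "play_rows", "body": {"targets": [{"linear": [-0.25, 0.15, 0], "turn": 0}, {"linear": [-0.5, 0.3, 0], "turn": 0}, {"linear": [-0.5, 0.3, 0], "turn": 0}]}}

```text
t: 20.23
eef_pos: [534.7, 135.2, 233.4]
tcp_rot: [3.141, 0.001, 2.775]
ft_force: [4.3, 1.0, 0.3]
opening: 0.374
```

```bash
python3 m.py 14; python3 ang.py 14
```

```text
[4.27740727 1.01772846 0.34543398] [ 0.05376172 -0.83150613  0.15213195] 35.56420552805903 [3.14102091e+00 7.63655313e-04 2.77450101e+00] -1.076057070921516
14 [211. 202.] [177.9 263.2] needle 3.638229857309618
```

{"method": "play_rows", "body": {"targets": [{"linear": [-0.4, 0.2, 0], "turn": 0}, {"linear": [-0.8, 0.4, 0], "turn": 0}, {"linear": [-1.2, 0.6, 0], "turn": 0}, {"linear": [-1.2, 0.6, 0], "turn": 0}]}}

```text
t: 20.78
eef_pos: [535.2, 135.2, 233.1]
tcp_rot: [-3.141, -0.001, 2.774]
ft_force: [-1.2, 1.3, 1.7]
opening: 0.377
```

```bash
python3 m.py 15; python3 ang.py 15
```

```text
[-1.17718105  1.33576883  1.73990655] [0.07100386 0.3739212  0.03908436] 35.81896489852461 [-3.14100351e+00 -1.42980376e-03  2.77383265e+00] -1.0754538863039849
15 [211.5 202.2] [178.3 263.4] needle 3.638811910921258
```

Load is relieved and the needle hasn't moved. Opening the fingers.

{"method": "play_rows", "body": {"hand": 95, "targets": [{"linear": [0, 0, 0], "turn": 0}, {"linear": [0, 0, 0], "turn": 0}, {"linear": [0, 0, 0], "turn": 0}, {"linear": [0, 0, 0], "turn": 0}, {"linear": [0, 0, 0], "turn": 0}, {"linear": [0, 0, 0], "turn": 0}, {"linear": [0, 0, 0], "turn": 0}, {"linear": [0, 0, 0], "turn": 0}]}}

```text
t: 21.82
eef_pos: [535.8, 135.2, 233.2]
tcp_rot: [3.142, 0.0, 2.774]
ft_force: [-0.1, -0.3, -0.2]
opening: 1.0
```

```bash
python3 m.py 16; python3 ang.py 16
```

```text
[-0.11425392 -0.27764937 -0.23458333] [ 0.00758739  0.02282543 -0.01726942] 95.12196966692848 [3.14151412e+00 7.13005280e-06 2.77382659e+00] -1.0754789480456002
16 [210.8 202.3] [178.  268.3] needle 3.6024692445241673
```

{"method": "play_rows", "body": {"targets": [{"linear": [0, 0, -5], "turn": 0}, {"linear": [0, 0, -15], "turn": 0}, {"linear": [0, 0, -30], "turn": 0}, {"linear": [0, 0, -50], "turn": 0}, {"linear": [0, 0, -70], "turn": 0}, {"linear": [0, 0, -90], "turn": 0}, {"linear": [0, 0, -100], "turn": 0}, {"linear": [0, 0, -100], "turn": 0}]}}

```text
t: 22.88
eef_pos: [535.8, 135.2, 334.0]
tcp_rot: [3.141, 0.001, 2.774]
ft_force: [0.0, 0.5, 0.3]
opening: 0.994
```

```bash
python3 m.py 17; python3 ang.py 17
python3 - <<'E'
from h import *
snap('side','s17')
E
```

```text
[0.03081994 0.48214529 0.27114183] [ 0.01637371 -0.06472072 -0.0028202 ] 94.51414606257295 [3.14084483e+00 1.24375385e-03 2.77374863e+00] -1.0754339710655236
17 [212.5 202.8] [179.8 265.9] needle 3.6195591765133672
```

View pics/n17.png

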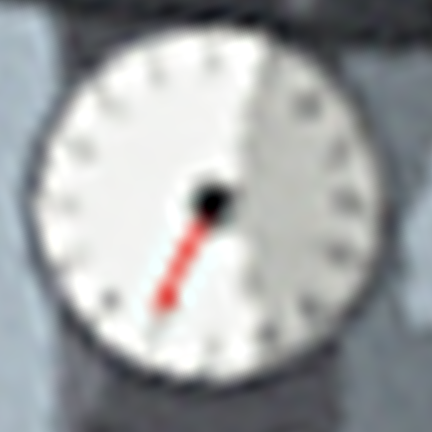

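View pics/s17.png

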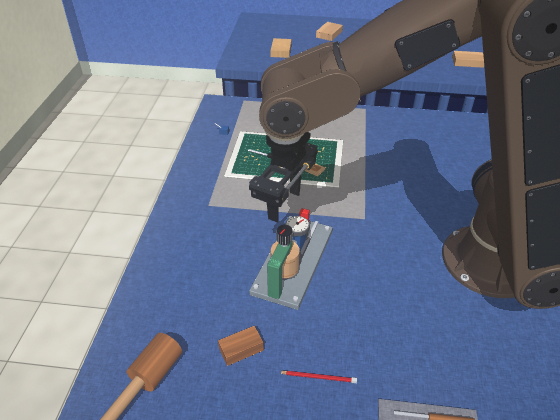

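Released and lifted, and the needle reads about 3.60–3.62 under changed lighting. I'll move the arm aside and check the knob mark to see whether the release twisted it.

{"method": "play_rows", "body": {"targets": [{"linear": [15, 25, 0], "turn": 0}, {"linear": [40, 63, 0], "turn": 0}, {"linear": [65, 102, 0], "turn": 0}, {"linear": [90, 141, 0], "turn": 0}, {"linear": [115, 180, 0], "turn": 0}, {"linear": [140, 220, 0], "turn": 0}, {"linear": [158, 248, 0], "turn": 0}, {"linear": [164, 258, 0], "turn": 0}, {"linear": [164, 258, 0], "turn": 0}]}}

```text
t: 24.1
eef_pos: [475.4, 434.9, 332.5]
tcp_rot: [-3.141, -0.001, 2.775]
ft_force: [-0.5, -0.5, 0.8]
opening: 1.001
```

```bash
python3 m.py 18; python3 ang.py 18
python3 - <<'E'
from h import *
def knob(fn):
    img=cv2.imread('pics/%s.png'%fn);k=8;src=[];dst=[]
    for x,y in((-25,-25),(25,-25),(25,25),(-25,25)):
        src.append(proj('top',stand((x,y,184)))); dst.append(((x+25)*k,(25-y)*k))
    H=cv2.getPerspectiveTransform(np.float32(src),np.float32(dst))
    return cv2.warpPerspective(img,H,(400,400),flags=cv2.INTER_CUBIC)
cv2.imwrite('pics/k18.png',np.hstack([knob('t0'),knob('t18')]))
a=cv2.imread('pics/t18.png')[165:265,165:315]
cv2.imwrite('pics/t18z.png',cv2.resize(a,None,fx=5,fy=5,interpolation=cv2.INTER_CUBIC))
E
```

```text
[-0.48587737 -0.50716841  0.7633222 ] [-0.04303644 -0.03490827  0.0399552 ] 95.230995707747 [-3.14062524e+00 -5.06541350e-04  2.77452996e+00] -0.5651958692573795
18 [212.  203.8] [179.6 266.3] needle 3.6203161816210985
```

View pics/k18.png

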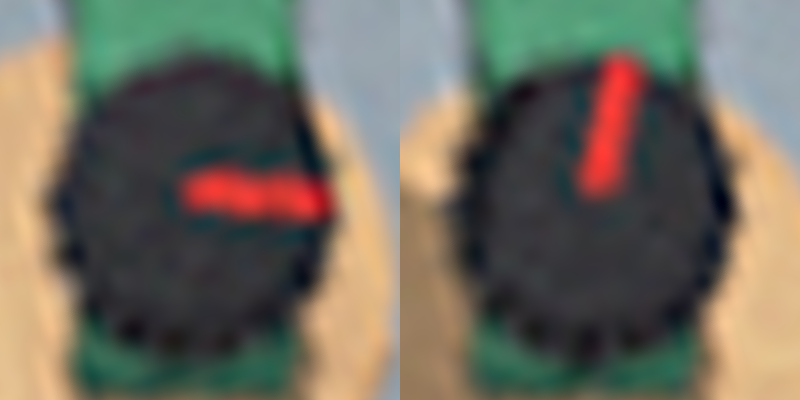

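View pics/t18z.png

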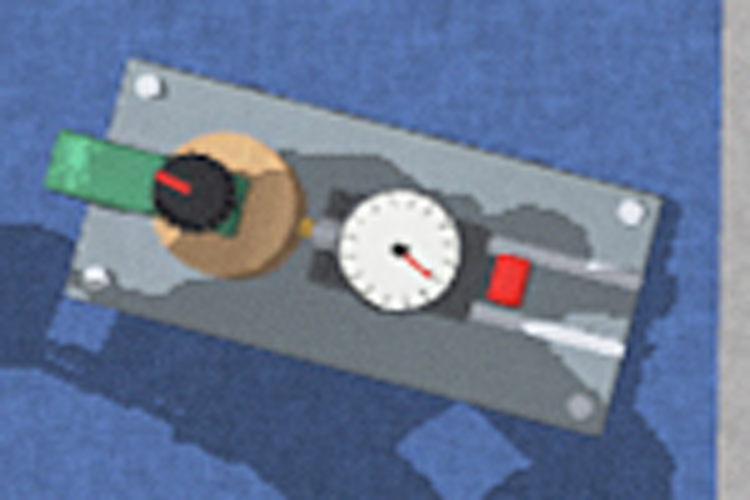

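```bash
python3 - <<'E'
from h import *
o=lambda x,y:((x+.5)/5-.5+165,(y+.5)/5-.5+165)
print('post',loc(unproj('top',*o(510,281),z=115)),'was',loc(unproj('top',*o(578,298),z=115)))
print('blank',loc(unproj('top',*o(229,205),z=109)),env.state()['t'])
env.job_done()
E
```

```text
post [  -1.83144617 -149.57128292] was [  -1.47643901 -183.43477024]
blank [-0.45449633 -7.78214616] 24.15
the job is handed in; nothing more can be done
```

The carriage is home against its stop, and the blank is turned so its high side is at the plunger. The job is handed in at about 24 s; no verdict is reported.

**Carriage:** I gripped the red post and slid it in slowly. It stopped moving and the push rose from about 9 N to 21 N, so I eased off before letting go. In the last picture the post sits about 149.6 mm from the spindle axis, against 150 mm nominal.

**Blank:** I turned the knob about 1.44 rad counter-clockwise overall. I went past the top and back to read the needle at similar heights on both sides (3.38 and 3.36 rad), then set the knob midway.
- **Needle:** it read 3.64 rad while I held the knob, and 3.60–3.62 rad after I let go. I put that drop down to the changed shadow on the dial.
- **Knob mark:** its total rotation measured about 85°, against 83° commanded. That difference is within how finely I could read it.
- **Blank position:** its centre appears shifted straight towards the plunger, about (0, -8) mm by eye.

**Care taken:** the vertical force on the knob stayed under about 2 N, and I relieved the side load before releasing it. The arm is clear of everything, and I saw no bystander moved.

**Disagreement between cameras:** the side camera read the needle about 0.1 rad higher than the top one (2.31 against 2.2–2.24) with the blank in the same position. I relied on the top camera's readings.

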